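# Click the cap onto the fresh glue stick

## Robot

A 7-joint arm with a two-finger parallel gripper is mounted at the origin on the work surface. World frame = base frame: x ahead of the robot, y to its left, z up, the work surface at z = 0. Lengths are in m, angles in degrees, forces in N, time in s.
With the tool pointing down it reaches from about 0.35 to 0.9 m from the base axis. Payload 8.1 kg.
Tool frame: the origin (TCP) lies on the centre line of the jaws, within the pads' length; the fingertips stand manip.nose_length ahead of it and the grasp point (between the pads) is the TCP (manip.nose_length is the distance from the TCP to the fingertips, in m); z points along the fingers, y is the direction in which the jaws open and shut (so a half turn about z gives the same grasp; the last joint's range is limited). The gripper opens to 85 mm and grips with 20 to 120 N. Pads are 22 mm wide; open, the fingers measure 114 mm over their backs; the gripper's body (76 mm by 85 mm) begins 54 mm behind the grasp point. The pads swing forward as they close: fully open they stand 13 mm farther back than shut.
Start: joints at [57.204, 24.895, 1.432, 90.138, -0.665, 64.973, -4.303], TCP at [0.283, -0.557, 0.25] pointing down, gripper open.
Joint ranges: [-149.89, 149.89], [-25.12, 119.58], [-72.63, 75.52], [4.76, 147.25], [-75.54, 255.54], [6.69, 114.76], [-157.13, 157.13]. Speed limits (degrees/s): [127.2, 127.2, 172.46, 172.46, 180, 180, 180].

## Interface

Orientations are given as a 3x3 rotation matrix whose columns are the frame's x, y, z axes.
In Python, from cell import manip gives the robot as it stands.
- The arm moves only by the shell command python3 -m creep 'ROWS' [OPENING] [FORCE]. ROWS is text: rows parted by semicolons, each of 6 numbers parted by spaces: the shift along the world's x, y, z in mm, then the turn, a rotation vector about the world's x, y, z in degrees. In form: x y z wx wy wz; .... A call has 1 to 12 rows; each row shifts and turns the commanded pose from where the row before left it; what a row does not reach is not made up. A row lasts 1/8 s, in which the tool goes at most 62.5 mm and 10.7 degrees, less where a joint would pass 70% of its speed; a pose out of reach is approached as far as the arm can. A call is refused whole if a number of a shift passes 62.5 or a number of a turn 10.7, either way. A call with a gripper value outside its range is refused whole. OPENING is the finger opening in mm, from 0 to 85.4, set as the call begins (- or left out, the last holds). The fingers move at their own pace and stop on an object; FORCE is the grip in N (left out, the last holds). Time passes only in rows, so rows that do not move let the fingers close. It gives the time, the measured TCP pose, the force and the opening at its end, in the units of the state.
- manip.state(): the state, without advancing time (a new reading comes with each control period).
- manip.snapshot(name): name is "scene" or "top" or "wrist"; returns (picture, depth): 384x512x3 uint8, red, green, blue; 384x512 float32, m along the optical axis (not along the pixel's ray), 0 where there is no reading.
- manip.calibration(name): a dict with "fx", "fy", "cx", "cy" (pixels), "cam_to_world" (4x4, takes a point from camera to world coordinates); the wrist camera has in their place "T_tool_cam" (4x4, takes a point from camera to tool coordinates, whose origin is the TCP and whose axes are the flange's). Camera axes: x right, y down, z forward; pixel columns grow to the right and rows downward; lengths in m; the calibration is good to about 2 mm. A picture is of the moment at which its call begins: read the wrist's pose just before it. calibration takes no time and is no camera call.
- manip.hand_in(): hands the job in, once; it reports no verdict.
The state is a dict: "time": time; "joints": joint angles; "qd": joint speeds; "joint_torque": joint torques, N m; "position": TCP position; "orientation": TCP orientation; "force": force on the tool from outside, world axes, zero at the start; "moment": the same for the moment, N m; "grip_width": finger opening in m.
Only numpy, scipy, OpenCV 4.12 (cv2) and the standard library are available. Lean on these libraries where they do the work, as an engineer would, in place of code of your own. Each camera call takes 0.05 s, during which the arm holds its last target.

## Task

Somebody left the orange cap sitting loosely on the used-up grey glue stick, and the fresh white one is drying out. Lift the cap off, set it on the fresh stick's neck and press it straight down until it clicks, then keep pressing past the click until its rim is fully home on the shoulder. Finish while still holding it pressed down firmly, so that the stick stays pushed well into its sprung foot; do not let go, and leave everything else on the desk where it is.

Things in the scene. Friction and masses are not known exactly. Their poses are not given: they have to be found in the camera images.
- cap: Orange ribbed glue-stick cap, about 20 g: a round cup, mouth down, 38 mm across, 40 mm high. Origin: centre of the mouth's rim (underside); z up along its axis, closed flat top at z = +40 mm. Inside, 36 mm deep: a lip 27 mm across in the lowest 5 mm, 32 mm across above it. Starts sitting loosely, mouth down, on the old stick.
- fresh: Heavy dark round foot, 70 mm across, 25 mm high, fixed to the desk; origin: centre of its underside, z up. In it the fresh glue stick stands upright: white tube with a green band, 36 mm across, with a flat shoulder 85 mm above the desk, then the bare neck, 24 mm across, 24 mm high, tapering to 16 mm over its top 4 mm, purple glue at the tip, four sprung catch bumps round it.
- stick (a joint): How far the fresh stick has sunk into its sprung foot (m): 0 free, straight down positive, 0.010 at its stop. The spring takes about 1 N to start and 1.5 N per mm, so 16 N bottoms it; let go, it rises again.
- fresh_seat (a point): Centre of the fresh stick's shoulder, on its axis (85 mm above the desk, less the sinking): the cap's rim must sit here. The bumps (31 mm across) are centred 8.5 mm above it. A cap just set on stops on them, rim 12 mm above this point. Pushed on, it meets about 8 to 12 N at 10 mm, which drops away at once (the click) by 7 mm; below 4 mm the bumps pull it down onto the shoulder and keep it.
- old: The used-up old glue stick: grey tube with a paper band, 36 mm across, in the same kind of fixed foot. Origin: centre of the foot's underside; z up. Shoulder at z = 65 mm, plain neck 24 mm across and 24 mm high without bumps: the cap lifts straight off.
- old_seat (a point): Centre of the old stick's shoulder, on its axis, 65 mm above the desk; the cap's rim rests here at the start.
- stapler: Bystander: black and blue desk stapler, 115 x 34 x 48 mm high, long along its x. Origin: centre of its underside.
- eraser: Bystander: white eraser with a blue sleeve, 45 x 20 x 12 mm. Origin: centre of its underside.
- calculator: Bystander: grey desk calculator, 150 x 110 x 25 mm. Origin: centre of its underside.
- mouse: Bystander: black computer mouse, 100 x 58 x 32 mm. Origin: centre of its underside.
- tape_roll: Bystander: roll of amber tape lying flat, 80 mm across, 24 mm high. Origin: centre of its underside.
- mug: Bystander: blue mug, 80 mm across, 92 mm high, handle towards its +y. Origin: centre of its underside.
- notes: Bystander: pad of yellow sticky notes, 76 x 76 x 15 mm. Origin: centre of its underside.
Not all that is in view belongs to the job. Leave any red look-alike of the fresh alone.

How it is judged:
By the outcome, as a careful person would: the job done as asked, in the order asked, and still so for the second after the job is handed in, while the arm keeps its last pose, push and grip.
It also fails if it takes over 48 s, if anything falls off the work surface, if the arm or the gripper's body presses on something with over 40 N, if the wrist force passes 120 N, or if a joint passes its speed limit or range.

## Working session

There is one attempt and no reset: what is moved stays moved. The work goes in short steps, Python scripts to look and compute and a shell command to move; the robot and the scene stay as the last step left them, time stands still between calls to the robot, and variables do not carry over. Pictures are saved under pics/ and viewed, and the job is handed in when it is done.

```bash
mkdir -p pics; ls
cat > h.py <<'E'
import numpy as np, cv2
from cell import manip
def snap(n,f):
    s=manip.state(); p,d=manip.snapshot(n); cv2.imwrite('pics/'+f+'.png',p[:,:,::-1]); np.savez('pics/'+f,p=p,d=d,pos=s['position'],R=s['orientation'])
    return s
def T(n,f):
    c=manip.calibration(n)
    if n!='wrist': return c,np.array(c['cam_to_world'])
    z=np.load('pics/'+f+'.npz'); M=np.eye(4); M[:3,:3]=z['R']; M[:3,3]=z['pos']; return c,M@np.array(c['T_tool_cam'])
def cloud(n,f):
    c,M=T(n,f); z=np.load('pics/'+f+'.npz'); d=z['d']; v,u=np.mgrid[:d.shape[0],:d.shape[1]]
    P=np.stack([(u-c['cx'])/c['fx']*d,(v-c['cy'])/c['fy']*d,d],-1)
    return P@M[:3,:3].T+M[:3,3],z['p'],d
E
python3 - <<'E'
from h import *
s=snap('top','top0'); snap('scene','scene0'); print(s, manip.nose_length)
print(manip.calibration('top'))
E
```

```text
pics
{'time': 0.0, 'joints': array([57.20307475, 24.9363431 ,  1.42988244, 90.1908744 , -0.66406061,
       64.97292163, -4.30330901]), 'qd': array([ 0.01124989,  0.01149771,  0.05868927,  0.08295807,  0.05207959,
       -0.06735914, -0.04043783]), 'joint_torque': array([ 2.93462545e-04, -6.70485663e+01,  1.02505524e+00, -3.16219425e+01,
        1.55699981e-02,  1.25086625e-02, -4.66095173e-05]), 'position': array([ 0.28268512, -0.55686806,  0.24951496]), 'orientation': array([[ 8.91678357e-01,  4.52668729e-01, -8.53781561e-04],
       [ 4.52669510e-01, -8.91677337e-01,  1.35669060e-03],
       [-1.47166261e-04, -1.59621252e-03, -9.99998715e-01]]), 'force': array([-0.28793174,  0.02998902, -0.21959179]), 'moment': array([-0.03484491,  0.00883076, -0.01416625]), 'grip_width': 0.08530095854632737} 0.019
{'fx': 409.3432099676913, 'fy': 409.3432099676913, 'cx': 256.09852259448485, 'cy': 190.8224341114308, 'cam_to_world': array([[ 0.03888091, -0.97658328,  0.21159721,  0.35334655],
       [-0.99923601, -0.03883794,  0.00436076, -0.00560248],
       [ 0.00395935, -0.2116051 , -0.97734723,  1.06324683],
       [ 0.        ,  0.        ,  0.        ,  1.        ]])}
```

View pics/top0.png

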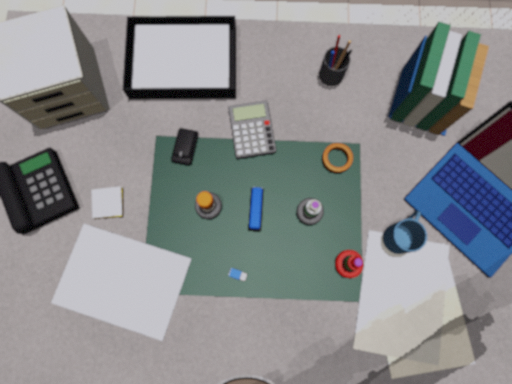

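View pics/scene0.png

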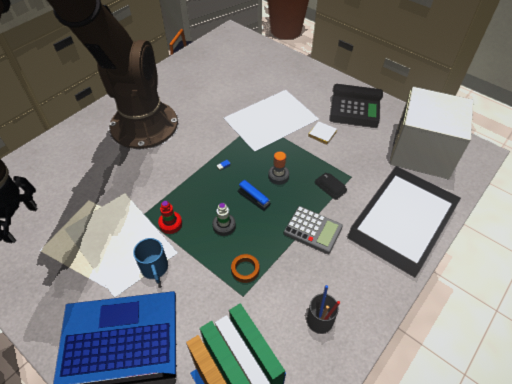

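The top picture shows the cap at about (205,199) on the old foot (208,206). The fresh stick is at (313,206) on its foot (310,211), the red look-alike at (350,263) and the stapler at (256,208), between the two sticks.

Run:
```python
from h import *
P,p,d=cloud('top','top0')
for (u0,u1,v0,v1,n) in [(190,226,186,222,'old'),(294,328,194,228,'fresh')]:
    Q=P[v0:v1,u0:u1]; 
    for lo,hi in [(.006,.02),(.02,.03),(.07,.09),(.095,.11),(.1,.12)]:
        m=(Q[...,2]>lo)&(Q[...,2]<hi)
        if m.sum()>3:
            X=Q[m]; print(n,lo,hi,m.sum(),X.mean(0).round(4),X.min(0).round(4),X.max(0).round(4))
z=P[186:222:2,190:226:2,2]; print((z*1000).astype(int))
z=P[194:228:2,294:328:2,2]; print((z*1000).astype(int))
for n in['stapler']:
    Q=P[180:235,244:268]; m=Q[...,2]>.02; print(Q[m].min(0),Q[m].max(0))
for nm,f,(u0,u1,v0,v1) in [('top','top0',(180,340,180,230)),('scene','scene0',(200,300,140,240))]:
    q=np.load('pics/'+f+'.npz')['p'][v0:v1,u0:u1,::-1]
    s=800//(u1-u0); s=min(s,600//(v1-v0)); cv2.imwrite('pics/c_'+f+'.png',cv2.resize(q,None,fx=s,fy=s,interpolation=cv2.INTER_CUBIC))
```

```text
old 0.006 0.02 35 [0.5202 0.1107 0.0151] [0.5035 0.088  0.0072] [0.5694 0.154  0.02  ]
old 0.02 0.03 286 [0.5299 0.1167 0.0242] [0.5048 0.0878 0.0201] [0.5715 0.1558 0.0296]
old 0.07 0.09 28 [0.527  0.1115 0.0806] [0.5191 0.1026 0.0702] [0.5472 0.129  0.0892]
old 0.095 0.11 199 [0.5378 0.1211 0.1042] [0.5194 0.1031 0.0961] [0.5567 0.1394 0.1098]
old 0.1 0.12 195 [0.538  0.1212 0.1043] [0.5194 0.1031 0.1   ] [0.5567 0.1394 0.1098]
fresh 0.006 0.02 55 [ 0.5256 -0.1288  0.0161] [ 0.4989 -0.1758  0.0067] [ 0.5684 -0.1085  0.02  ]
fresh 0.02 0.03 301 [ 0.5272 -0.1394  0.0239] [ 0.4996 -0.1756  0.0202] [ 0.5677 -0.1085  0.0299]
fresh 0.07 0.09 81 [ 0.5288 -0.1387  0.0826] [ 0.5157 -0.1604  0.0712] [ 0.5513 -0.125   0.0877]
fresh 0.095 0.11 79 [ 0.5319 -0.142   0.1052] [ 0.5212 -0.1559  0.0952] [ 0.5453 -0.1297  0.1098]
fresh 0.1 0.12 78 [ 0.5326 -0.142   0.1071] [ 0.5222 -0.1525  0.1001] [ 0.5441 -0.1311  0.1127]
[[   1    0    0    0   -1    4   -2    1    0    1    2    0    1    0
     0   -1   -3   -2]
 [  -2   -1    2    0    2    0   -1   -2    0   -3    0    0    1   -1
     1    3 
[... 2435 characters left out ...]
  3    1   23   25   22   25   34   52   64   65   66   61   20   24
    22    3    0]
 [  -1   -2   15   23 1063   19   26   25   37   38   29   18   24   25
    20    0    0]
 [   1    3    0   18   26   23   26   25   24   25   20   26   22   24
     2    1    0]
 [  -1    2    1    7   20   23   22   24   22   26   26   23   21    0
     0    1   -2]
 [   2    0    0    0    4   17   20   24   22   26   27   21    1   -2
     1    0   -6]
 [   0    0    0    0   -3    0    1    7   11    6   -3    0   -1   -4
    -3    3    0]
 [  -2    1    2    0    1    0    0   -2    0   -1    1    1    1    0
    -2   -1    0]]
[ 0.35334655 -0.01690862  0.02452942] [0.5889049  0.01209502 1.06324683]
```

View pics/c_top0.png

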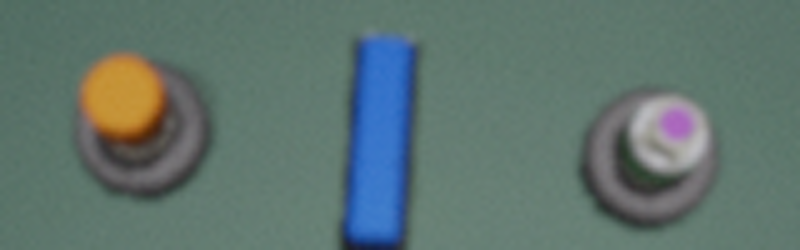

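View pics/c_scene0.png

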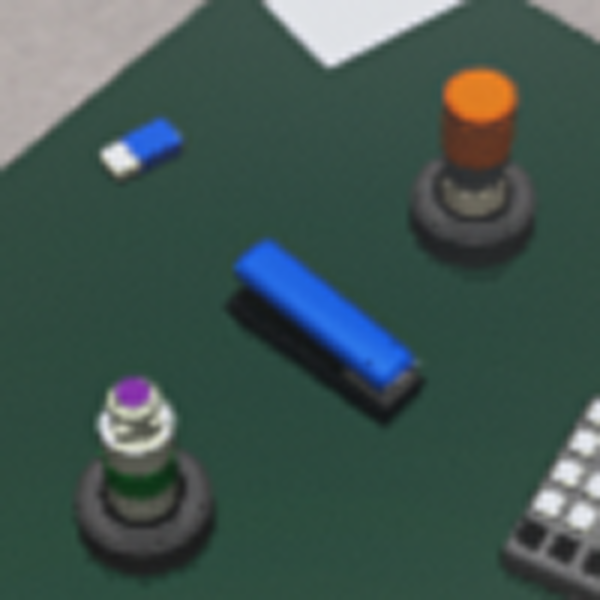

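Cap top is at about (0.538, 0.121, 0.104), against an expected 0.105. The fresh stick's axis is at about (0.5335, -0.142), with its tip at 0.109 as given. I'll move above the cap at z = 0.25, clear of everything, and check with the wrist camera.

```bash
python3 -m creep '10 25 0 0 0 0;20 50 0 0 0 0;20 53 0 0 0 0;20 53 0 0 0 0;20 53 0 0 0 0;20 53 0 0 0 0;20 53 0 0 0 0;20 53 0 0 0 0;20 53 0 0 0 0;20 53 0 0 0 0;20 50 0 0 0 0;15 45 0 0 0 0' 85 60; python3 -m creep '10 25 0 0 0 0;10 10 0 0 0 0;0 0 0 0 0 0'
python3 - <<'E'
from h import *
s=snap('wrist','w1'); print(s['position'],s['time'],s['orientation'])
P,p,d=cloud('wrist','w1')
m=(P[...,2]>.098)&(P[...,2]<.112)&(abs(P[...,0]-.538)<.04)&(abs(P[...,1]-.121)<.04)
print(m.sum(),P[m].mean(0),P[m].min(0),P[m].max(0))
m=m=(P[...,2]>.017)&(P[...,2]<.031)&(abs(P[...,0]-.538)<.06)&(abs(P[...,1]-.121)<.06)
print(m.sum(),P[m].mean(0),P[m].min(0),P[m].max(0))
E
```

```text
time: 1.6
position: [0.5083, 0.0387, 0.2501]
orientation: [[0.891, 0.453, -0.0], [0.453, -0.891, 0.0], [-0.0, -0.0, -1.0]]
force: [0.9, -0.7, -0.1]
grip_width: 0.0852
time: 1.98
position: [0.5283, 0.0714, 0.25]
orientation: [[0.892, 0.453, -0.001], [0.453, -0.892, -0.0], [-0.001, -0.0, -1.0]]
force: [-0.7, -0.7, 0.4]
grip_width: 0.0853
[0.52827007 0.07139537 0.24995439] 1.975 [[ 8.91649197e-01  4.52726676e-01 -5.16681019e-04]
 [ 4.52726618e-01 -8.91649346e-01 -2.29914565e-04]
 [-5.64786749e-04 -2.89121136e-05 -9.99999840e-01]]
1339 [0.53977264 0.12212036 0.10409175] [0.52060651 0.10390418 0.09801603] [0.55771686 0.14084764 0.10661164]
1333 [0.55074677 0.11873357 0.02375803] [0.50801502 0.08775816 0.01745194] [0.5735204  0.15689304 0.03068723]
```

View pics/w1.png

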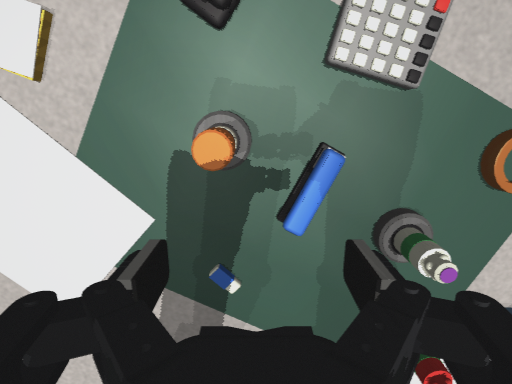

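The wrist view shows the cap at (213,148) with the fresh stick at (440,272), and it gives the cap at (0.539, 0.122). I'll move over it, descend to TCP z ≈ 0.089 and close.

```bash
python3 -m creep '5 25 0 0 0 0;5.7 25.6 0 0 0 0;0 0 -25 0 0 0;0 0 -35 0 0 0;0 0 -35 0 0 0;0 0 -30 0 0 0;0 0 -20 0 0 0;0 0 -16 0 0 0;0 0 0 0 0 0;0 0 0 0 0 0'
python3 - <<'E'
from h import *
snap('wrist','w2'); snap('scene','s2')
q=cv2.imread('pics/s2.png')[120:220,220:340]; cv2.imwrite('pics/s2c.png',cv2.resize(q,None,fx=6,fy=6,interpolation=cv2.INTER_CUBIC))
E
```

```text
time: 3.28
position: [0.5391, 0.1221, 0.09]
orientation: [[0.892, 0.452, 0.001], [0.452, -0.892, 0.0], [0.001, 0.0, -1.0]]
force: [-0.4, -0.1, 0.6]
grip_width: 0.0851
```

View pics/w2.png

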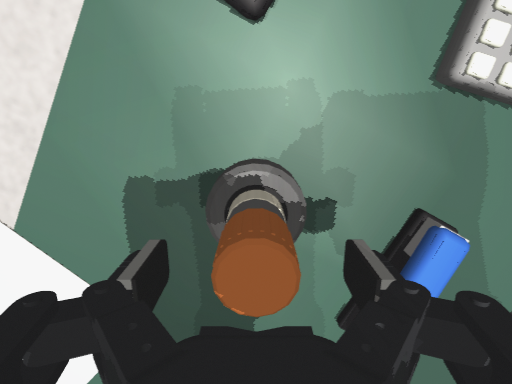

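View pics/s2c.png

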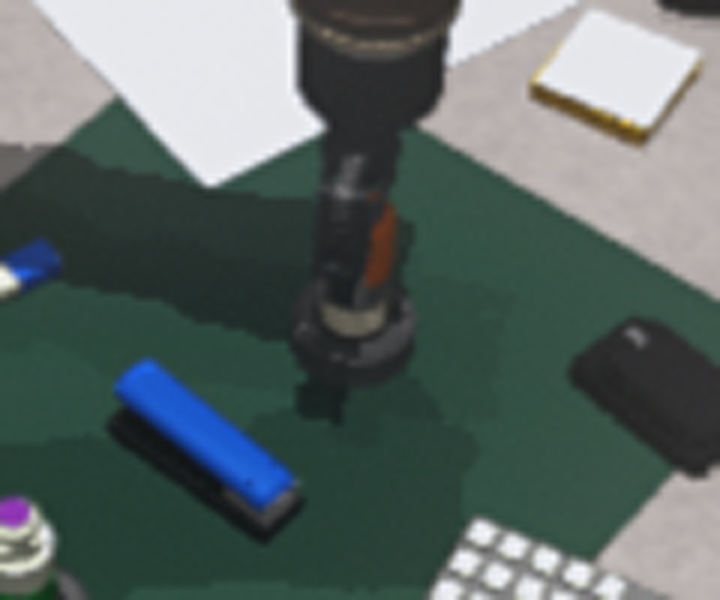

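The cap sits centred between the pads (column 256), so I'll close.

```bash
python3 -m creep '0 0 0 0 0 0;0 0 0 0 0 0;0 0 0 0 0 0;0 0 0 0 0 0;0 0 0 0 0 0;0 0 0 0 0 0;0 0 0 0 0 0;0 0 0 0 0 0' 20 70
```

```text
time: 4.38
position: [0.5389, 0.1224, 0.0898]
orientation: [[0.892, 0.453, 0.001], [0.453, -0.892, 0.0], [0.001, 0.0, -1.0]]
force: [-0.6, -0.2, 5.1]
grip_width: 0.0368
```

```bash
python3 -m creep '0 0 5 0 0 0;0 0 15 0 0 0;0 0 30 0 0 0;0 0 35 0 0 0;0 0 35 0 0 0;0 0 0 0 0 0;0 0 0 0 0 0'
python3 - <<'E'
from h import *
snap('wrist','w3'); s=snap('scene','s3'); print(s['force'],s['position'],s['orientation'])
snap('top','t3')
q=cv2.imread('pics/s3.png')[90:220,210:340]; cv2.imwrite('pics/s3c.png',cv2.resize(q,None,fx=4.5,fy=4.5,interpolation=cv2.INTER_CUBIC))
P,p,d=cloud('wrist','w3')
h=cv2.cvtColor(p,cv2.COLOR_RGB2HSV); m=(h[...,0]<16)&(h[...,1]>150)&(h[...,2]>40)&(d>0)&(P[...,2]>.12)
X=P[m]; print(len(X),np.percentile(X,[2,50,98],axis=0))
np.save('pics/w3P',P)
E
```

```text
time: 5.25
position: [0.5384, 0.1221, 0.2096]
orientation: [[0.892, 0.453, 0.0], [0.453, -0.892, -0.0], [0.0, 0.0, -1.0]]
force: [0.0, -0.0, -0.2]
grip_width: 0.0367
[ 0.29481351 -0.06179564 -0.31310433] [0.5381381  0.12201479 0.20895249] [[ 8.91728796e-01  4.52569266e-01 -9.02376193e-04]
 [ 4.52569085e-01 -8.91729251e-01 -4.07950772e-04]
 [-9.89301229e-04 -4.46061176e-05 -9.99999510e-01]]
7476 [[0.52418568 0.10691857 0.19005364]
 [0.54479104 0.12511803 0.22373747]
 [0.55751035 0.14059989 0.22516504]]
```

View pics/w3.png

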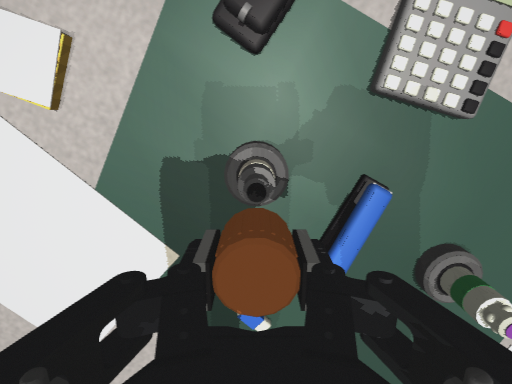

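View pics/s3c.png

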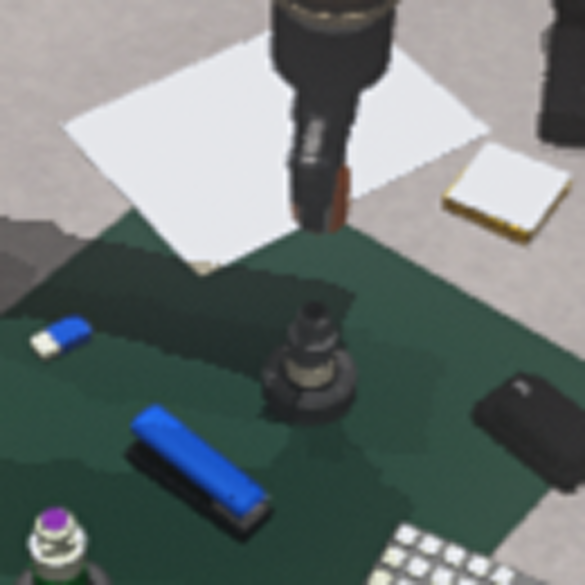

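The cap is in the grip and level, with its rim about 24.5 mm below the TCP, and the old stick stays bare at (257,188). Next I'll carry the cap over the fresh stick and measure from the same height.

```bash
python3 -m creep '0 -20 0 0 0 0;-1 -45 0 0 0 0;-1 -50 0 0 0 0;-1 -50 0 0 0 0;-1 -50 0 0 0 0;-1 -30 0 0 0 0;0 -19 0 0 0 0;0 0 0 0 0 0;0 0 0 0 0 0'
python3 - <<'E'
from h import *
s=snap('wrist','w4'); print(s['force'],s['position'])
P,p,d=cloud('wrist','w4')
h=cv2.cvtColor(p,cv2.COLOR_RGB2HSV); m=(h[...,0]<16)&(h[...,1]>150)&(h[...,2]>40)&(d>0)&(P[...,2]>.2175)
X=P[m]; print('captop',len(X),X.mean(0)); (c),(r)=cv2.minEnclosingCircle((X[:,:2]*1000).astype(np.float32)); print(c,r)
A=np.c_[X[:,:2],np.ones(len(X))]; print('plane',np.linalg.lstsq(A,X[:,2],rcond=None)[0])
q=cv2.imread('pics/w4.png')[100:230,190:330]; cv2.imwrite('pics/w4c.png',cv2.resize(q,None,fx=4.5,fy=4.5,interpolation=cv2.INTER_CUBIC))
E
```

```text
time: 6.52
position: [0.5338, -0.1398, 0.2092]
orientation: [[0.891, 0.454, -0.0], [0.454, -0.891, 0.001], [0.0, -0.001, -1.0]]
force: [-0.4, 0.1, 0.0]
grip_width: 0.0365
[-0.36706918  0.07007838  0.0301441 ] [ 0.53379918 -0.13983727  0.20916143]
captop 5792 [ 0.53641075 -0.13861138  0.22343768]
(535.3470458984375, -140.9300994873047) 20.446563720703125
plane [-0.02507087 -0.01953409  0.23417832]
```

View pics/w4.png

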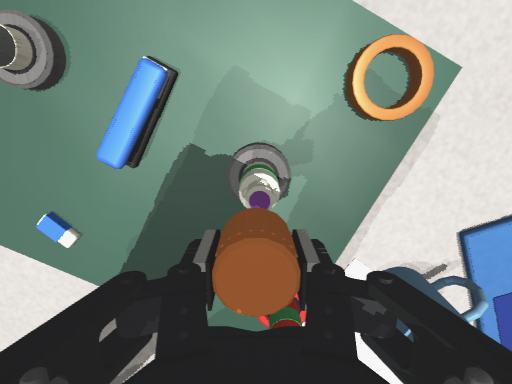

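View pics/w4c.png

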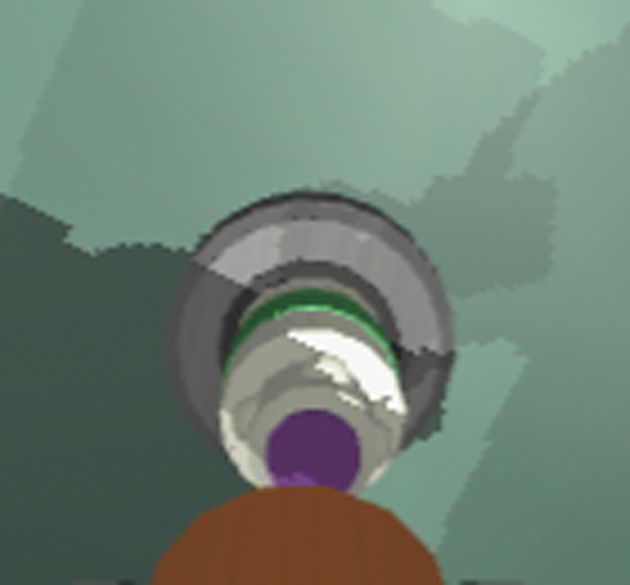

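```bash
python3 - <<'E'
from h import *
def ray(f,u,v,z):
    c,M=T('wrist',f); r=M[:3,:3]@np.array([(u-c['cx'])/c['fx'],(v-c['cy'])/c['fy'],1]); o=M[:3,3]; return o+r*(z-o[2])/r[2]
print('tip',ray('w4',259.8,201.1,.109))
from scipy.optimize import least_squares
for f,c0 in [('w3',(.538,.122)),('w4',(.5335,-.142))]:
    P,p,d=cloud('wrist',f)
    pos=np.load('pics/'+f+'.npz')['pos']
    # foot/desk boundary points: dense rim via height mask
    m=((P[...,2]>.012)&(P[...,2]<.032)&(np.hypot(P[...,0]-c0[0],P[...,1]-c0[1])<.042)).astype(np.uint8)
    cs,_=cv2.findContours(m,cv2.RETR_EXTERNAL,cv2.CHAIN_APPROX_NONE); k=max(cs,key=len)[:,0]
    # top-rim candidates: ray to z=.025 on contour, keep upper half rows
    X=np.array([ray(f,u,v,.024) for u,v in k]); r=np.hypot(*(X[:,:2]-c0).T); g=(r>.031)&(r<.039)
    X=X[g]
    s=least_squares(lambda q:np.hypot(X[:,0]-q[0],X[:,1]-q[1])-q[2],[*c0,.035],loss='soft_l1',f_scale=.0005).x
    print(f,'foot',g.sum(),s,'rel tcp',s[:2]-pos[:2])
    h=cv2.cvtColor(p,cv2.COLOR_RGB2HSV); mm=(h[...,0]<16)&(h[...,1]>150)&(h[...,2]>40)&(d>0)&(P[...,2]>.216)
    nz=np.load('pics/'+f+'.npz')
    X=P[mm]-pos; R=nz['R']; L=X@R; 
    # cap top in tool frame: circle extents
    print('cap tool', L[:,1].min(),L[:,1].max(),np.percentile(L,[1,50,99],axis=0)[:, :].round(4).tolist())
    # bottom outline in image of top
    a,b=np.nonzero(mm); print('img u',b.min(),b.max(),'v',a.min(),a.max())
    if f=='w4':
        m=(h[...,0]>128)&(h[...,0]<160)&(h[...,1]>80)&(abs(np.indices(d.shape)[0]-200)<20)&(abs(np.indices(d.shape)[1]-260)<20)
        a,b=np.nonzero(m); print('purple',a.min(),a.max(),b.min(),b.max(),P[m].mean(0))
print('captop ctr L', [ray('w4',257,v,.2240) for v in (228,272,316)])
E
python3 - <<'E'
import cv2
a=cv2.imread('pics/w3.png')[120:330,190:330];b=cv2.imread('pics/w4.png')[120:330,190:330]
import numpy as np
cv2.imwrite('pics/cmp.png',cv2.resize(np.hstack([a,b]),None,fx=2.8,fy=2.8,interpolation=cv2.INTER_CUBIC))
E
```

```text
tip [ 0.53445508 -0.1431085   0.109     ]
w3 foot 179 [0.54002664 0.12278472 0.03400239] rel tcp [0.00160586 0.00066015]
cap tool -0.01844227150664258 0.018477120290882103 [[-0.0152, -0.0172, -0.0158], [0.0035, 0.0001, -0.0144], [0.0189, 0.0174, -0.0072]]
img u 212 300 v 231 315
w4 foot 155 [ 0.53516878 -0.14193156  0.03395555] rel tcp [ 0.0013696  -0.00209429]
cap tool -0.018528127640880142 0.018497072145131514 [[-0.0155, -0.0172, -0.0158], [0.0034, 0.0001, -0.0144], [0.0189, 0.0176, -0.0076]]
img u 212 306 v 232 320
purple 191 208 250 269 [ 0.53539046 -0.14220995  0.10963238]
captop ctr L [array([ 0.55544815, -0.12939101,  0.224     ]), array([ 0.53818866, -0.13822419,  0.224     ]), array([ 0.51929751, -0.14789245,  0.224     ])]
```

View pics/cmp.png

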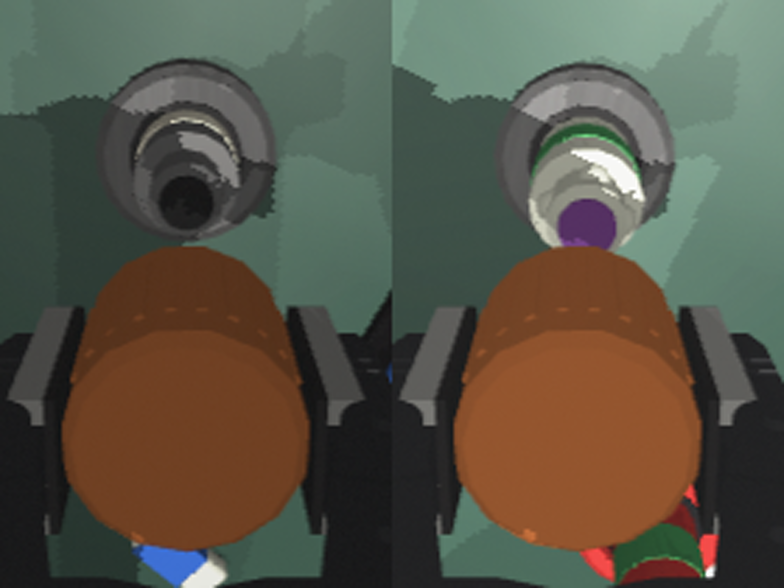

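Old and fresh foot measured from the same tool height give a needed shift of about (-0.4, -2.7) mm. The tip pixel and the cap-top centre agree with this within 0.5 mm. I'll shift, then descend to just above the tip.

```bash
python3 -m creep '-0.4 -2.7 0 0 0 0;0 0 -20 0 0 0;0 0 -28 0 0 0;0 0 -18 0 0 0;0 0 -6 0 0 0;0 0 0 0 0 0;0 0 0 0 0 0' 20 100
python3 - <<'E'
from h import *
s=snap('scene','s5'); print(s['force'],s['position']); snap('wrist','w5');
q=cv2.imread('pics/s5.png')[160:245,180:270]; cv2.imwrite('pics/s5c.png',cv2.resize(q,None,fx=7,fy=7,interpolation=cv2.INTER_CUBIC))
E
```

```text
time: 7.45
position: [0.5338, -0.1444, 0.1382]
orientation: [[0.892, 0.453, 0.001], [0.453, -0.892, -0.0], [0.001, 0.001, -1.0]]
force: [-0.1, -0.6, -1.0]
grip_width: 0.0362
[-0.07249498 -0.60469909 -0.96837533] [ 0.53378742 -0.144399    0.13816412]
```

View pics/s5c.png

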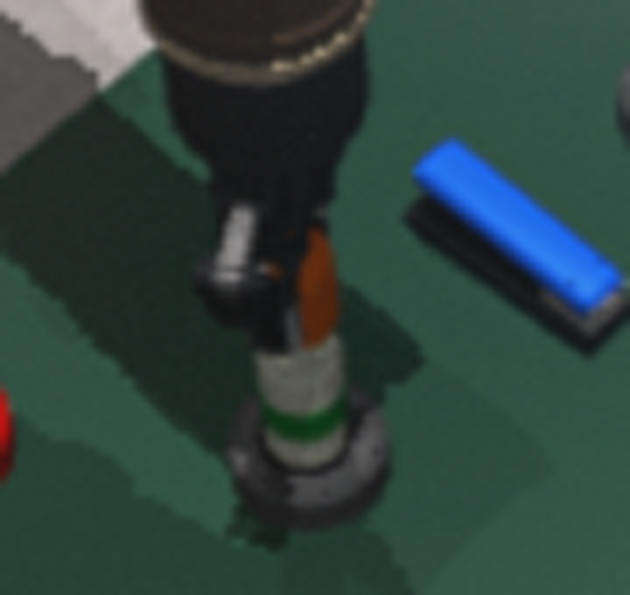

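View pics/w5.png

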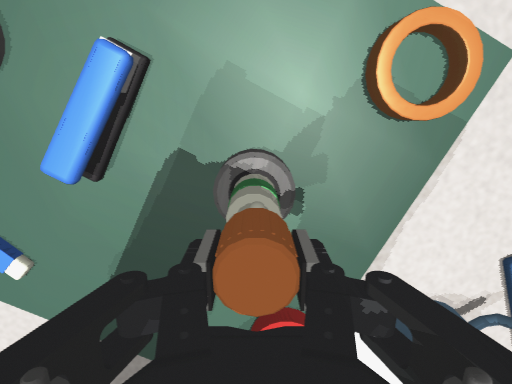

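The measured y is 1.9 mm past the intended value, and the foot's column went from 259 to about 254, which confirms it. I'll correct this before going on.

```bash
python3 -m creep '-0.3 1.8 0 0 0 0;0 0 0 0 0 0;0 0 0 0 0 0;0 0 0 0 0 0'
python3 - <<'E'
from h import *
s=snap('wrist','w6'); print(s['force'],s['position'])
q=cv2.imread('pics/w6.png')[120:330,180:340]; cv2.imwrite('pics/w6c.png',cv2.resize(q,None,fx=2.8,fy=2.8,interpolation=cv2.INTER_CUBIC))
from scipy.optimize import least_squares
def ray(f,u,v,z):
    c,M=T('wrist',f); r=M[:3,:3]@np.array([(u-c['cx'])/c['fx'],(v-c['cy'])/c['fy'],1]); o=M[:3,3]; return o+r*(z-o[2])/r[2]
for f,c0 in [('w5',(.5335,-.142)),('w6',(.5335,-.142))]:
    P,p,d=cloud('wrist',f)
    pos=np.load('pics/'+f+'.npz')['pos']
    m=((P[...,2]>.012)&(P[...,2]<.032)&(np.hypot(P[...,0]-c0[0],P[...,1]-c0[1])<.042)).astype(np.uint8)
    cs,_=cv2.findContours(m,cv2.RETR_EXTERNAL,cv2.CHAIN_APPROX_NONE); k=max(cs,key=len)[:,0]
    X=np.array([ray(f,u,v,.024) for u,v in k]); r=np.hypot(*(X[:,:2]-c0).T); g=(r>.031)&(r<.039)
    X=X[g]
    s=least_squares(lambda q:np.hypot(X[:,0]-q[0],X[:,1]-q[1])-q[2],[*c0,.035],loss='soft_l1',f_scale=.0005).x
    print(f,'foot',g.sum(),s,'rel tcp',s[:2]-pos[:2])
E
```

```text
time: 8.05
position: [0.5329, -0.1427, 0.1373]
orientation: [[0.892, 0.453, -0.0], [0.453, -0.892, -0.0], [-0.0, 0.0, -1.0]]
force: [-0.3, 0.3, -1.0]
grip_width: 0.0367
[-0.3164763   0.25362541 -0.9565203 ] [ 0.53288365 -0.14266256  0.137302  ]
w5 foot 181 [ 0.53560222 -0.1417817   0.03389785] rel tcp [0.00179489 0.00263161]
w6 foot 178 [ 0.53555832 -0.14177396  0.03393869] rel tcp [0.00267467 0.0008886 ]
```

View pics/w6c.png

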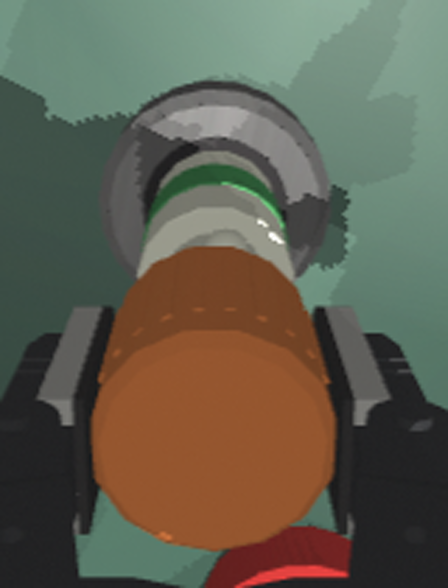

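```bash
python3 -m creep '0.8 0.2 0 0 0 0;0 0 -4 0 0 0;0 0 -4 0 0 0;0 0 -3 0 0 0;0 0 -2 0 0 0;0 0 0 0 0 0;0 0 0 0 0 0'; python3 -m creep '0 0 -1 0 0 0;0 0 0 0 0 0';python3 -m creep '0 0 -1 0 0 0;0 0 0 0 0 0'
```

```text
time: 8.98
position: [0.5338, -0.1424, 0.1244]
orientation: [[0.892, 0.453, 0.0], [0.453, -0.892, -0.0], [0.0, 0.0, -1.0]]
force: [0.5, 0.5, 0.1]
grip_width: 0.0363
time: 9.22
position: [0.5337, -0.1424, 0.1233]
orientation: [[0.892, 0.453, 0.0], [0.453, -0.892, -0.0], [-0.0, 0.0, -1.0]]
force: [0.4, -0.2, -0.7]
grip_width: 0.036
time: 9.48
position: [0.5337, -0.1424, 0.1223]
orientation: [[0.892, 0.453, -0.0], [0.453, -0.892, -0.0], [-0.0, 0.0, -1.0]]
force: [-0.2, -1.1, 0.3]
grip_width: 0.0362
```

The lip has passed the tip with no side load. Contact with the bumps should come at TCP z ≈ 0.1215. I'll press straight down in small steps.

```bash
for i in 1 2 3 4; do case $i in *) python3 -m creep '0 0 -1 0 0 0;0 0 -1 0 0 0;0 0 0 0 0 0' | grep -E 'pos|force|grip';; esac; done
```

```text
position: [0.5339, -0.1425, 0.1204]
force: [-0.3, -1.3, 1.9]
grip_width: 0.0362
position: [0.5339, -0.1425, 0.1185]
force: [-0.2, -0.7, 4.1]
grip_width: 0.036
position: [0.534, -0.1425, 0.1166]
force: [0.3, -0.8, 6.7]
grip_width: 0.0361
position: [0.5341, -0.1425, 0.1148]
force: [-0.5, -0.7, 9.1]
grip_width: 0.0366
```

```bash
python3 -m creep '0 0 -1 0 0 0;0 0 0 0 0 0' | grep -E 'pos|force|grip'; python3 -m creep '0 0 -1 0 0 0;0 0 0 0 0 0' | grep -E 'pos|force|grip'; python3 -m creep '0 0 -1 0 0 0;0 0 0 0 0 0' | grep -E 'pos|force|grip'
```

```text
position: [0.5342, -0.1425, 0.1139]
force: [-0.7, -0.2, 9.0]
grip_width: 0.0364
position: [0.5339, -0.1426, 0.1126]
force: [-1.4, -0.3, 4.2]
grip_width: 0.0363
position: [0.5334, -0.1424, 0.1106]
force: [1.5, -1.4, -4.2]
grip_width: 0.0367
```

Clicked: the force peaked near 9 N, then dropped to -4 N as the bumps pulled the cap on. I'll keep pressing.

```bash
python3 -m creep '0 0 -1 0 0 0;0 0 -1 0 0 0;0 0 -1 0 0 0;0 0 0 0 0 0' | grep -E 'pos|force|grip'; python3 -m creep '0 0 -1 0 0 0;0 0 -1 0 0 0;0 0 -1 0 0 0;0 0 0 0 0 0' | grep -E 'pos|force|grip'; python3 -m creep '0 0 -1 0 0 0;0 0 -1 0 0 0;0 0 0 0 0 0' | grep -E 'pos|force|grip'
```

```text
position: [0.5335, -0.1423, 0.1084]
force: [-1.6, -0.4, 2.3]
grip_width: 0.0361
position: [0.5336, -0.1423, 0.1054]
force: [-2.3, 0.1, 7.3]
grip_width: 0.0364
position: [0.5336, -0.1423, 0.1037]
force: [-4.6, -0.1, 8.7]
grip_width: 0.0358
```

```bash
python3 -m creep '-0.4 0 -1 0 0 0;0 0 -1 0 0 0;0 0 0 0 0 0' | grep -E 'pos|force|grip'; python3 -m creep '0 0 -1 0 0 0;0 0 -1 0 0 0;0 0 0 0 0 0' | grep -E 'pos|force|grip'
```

```text
position: [0.5336, -0.1423, 0.102]
force: [-4.3, 0.7, 12.0]
grip_width: 0.0366
position: [0.5336, -0.1424, 0.1002]
force: [-5.0, 0.1, 14.0]
grip_width: 0.0363
```

```bash
python3 -m creep '-0.5 0 -1 0 0 0;0 0 -1 0 0 0;0 0 0 0 0 0' | grep -E 'pos|force|grip'; python3 -m creep '0 0 -1 0 0 0;0 0 0 0 0 0;0 0 0 0 0 0'
python3 - <<'E'
from h import *
s=snap('scene','s7'); print(s['force'],s['position']); snap('wrist','w7');snap('top','t7')
q=cv2.imread('pics/s7.png')[160:245,180:270]; cv2.imwrite('pics/s7c.png',cv2.resize(q,None,fx=7,fy=7,interpolation=cv2.INTER_CUBIC))
E
```

```text
position: [0.5337, -0.1424, 0.0996]
force: [-7.8, 1.6, 27.3]
grip_width: 0.0366
time: 14.6
position: [0.5338, -0.1423, 0.0993]
orientation: [[0.892, 0.453, 0.003], [0.453, -0.892, -0.001], [0.002, 0.002, -1.0]]
force: [-10.3, 1.7, 36.9]
grip_width: 0.0366
[-10.32112462   1.6565556   36.90975543] [ 0.53382134 -0.14233879  0.09934509]
```

View pics/s7c.png

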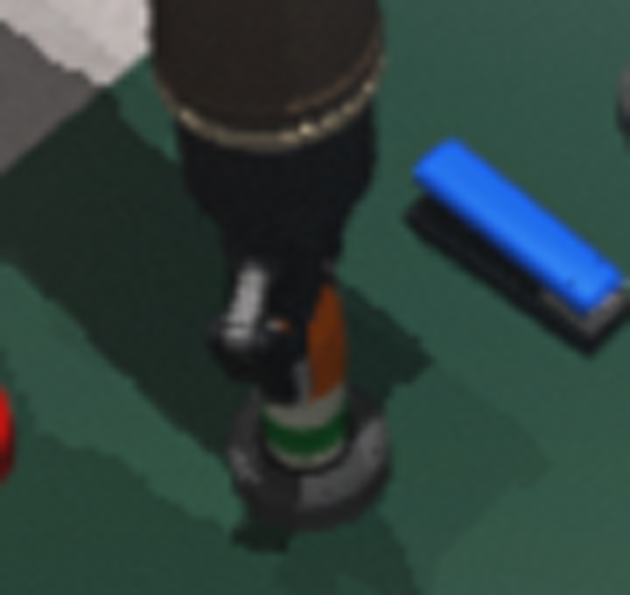

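View pics/w7.png

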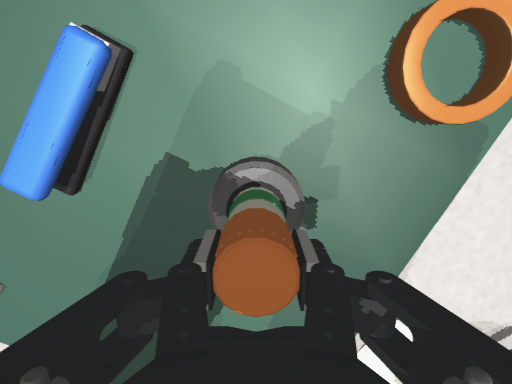

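View pics/t7.png

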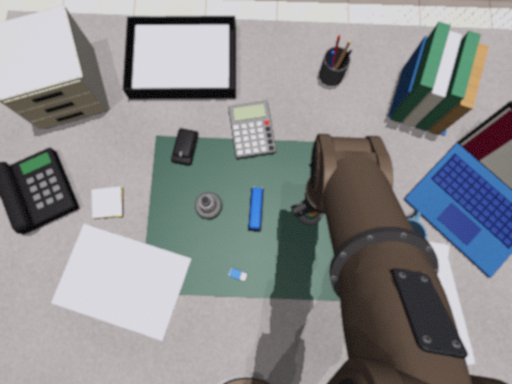

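The stick is at its stop: TCP 0.0993, so the rim is at about 0.075, and the force is 37 N. That is more than needed, so I'll ease off 1 mm, stay at the stop, and check for slip and a steady hold.

```bash
python3 -m creep '0 0 1 0 0 0;0 0 0 0 0 0;0 0 0 0 0 0;0 0 0 0 0 0'; python3 -m creep '0 0 0 0 0 0;0 0 0 0 0 0;0 0 0 0 0 0;0 0 0 0 0 0;0 0 0 0 0 0;0 0 0 0 0 0;0 0 0 0 0 0;0 0 0 0 0 0'
python3 - <<'E'
from h import *
s=snap('wrist','w8'); print(s['force'],s['position'])
for f in ['w4','w6','w8']:
    P,p,d=cloud('wrist',f); z=np.load('pics/'+f+'.npz'); L=(P-z['pos'])@z['R']
    Q=L[262:300,235:280]; print(f,np.median(Q[...,2]), 'tip of rim z world', z['pos'][2]-np.median(Q[...,2])-.040)
E
```

```text
time: 15.25
position: [0.5337, -0.1423, 0.0996]
orientation: [[0.892, 0.453, 0.002], [0.453, -0.892, -0.001], [0.002, 0.002, -1.0]]
force: [-7.1, 1.4, 27.5]
grip_width: 0.0362
time: 16.25
position: [0.5337, -0.1424, 0.0996]
orientation: [[0.892, 0.453, 0.002], [0.453, -0.892, -0.001], [0.002, 0.002, -1.0]]
force: [-8.1, 1.4, 27.4]
grip_width: 0.0365
[-8.14980271  1.37559662 27.39987227] [ 0.53371561 -0.14235094  0.09955229]
w4 -0.014597562283395506 tip of rim z world 0.1837589931426673
w6 -0.014491929780334454 tip of rim z world 0.11179392687933995
w8 -0.014564313306880114 tip of rim z world 0.07411659880235527
```

```bash
python3 -c "
from cell import manip
print(manip.hand_in())"
```

```text
the job is handed in; nothing more can be done
None
```

The orange cap is fully home on the fresh stick, and I handed the job in at 16.3 s with the arm still gripping and pressing it down.

- **Click:** the force rose to about 9 N, fell away, then turned to -4 N as the bumps pulled the cap onto the shoulder.
- **Pressed home:** I pressed on until the stick hit its stop, which peaked at 37 N, then eased off to a steady 27 N and held it for over a second. The wrist camera puts the cap's rim at 0.074 m, against 0.075 m with the stick fully sunk. The cap did not slip in the grip (less than 0.1 mm).
- **Everything else:** the last top picture shows the other items unmoved, except that the arm hid the red look-alike, the mug and the tape roll. The wrist view showed the tape roll. The red look-alike and the mug were not checked at the end, though nothing came near them.

**Imperfections:**
- A side force of about 8 N along x remains. I tried small sideways corrections and they did not remove it; the cap still seated fully.
- One sideways move overshot by 1.9 mm above the stick. I corrected it before the cap touched the bumps.

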